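# Check the fired bowl with the thermometer, then lift the ware carrier

### The arm

A 6-joint arm with a two-finger parallel gripper is mounted at the origin on the work surface. World frame = base frame: x ahead of the robot, y to its left, z up, the work surface at z = 0. Lengths are in mm, angles in rad, forces in N, time in s.
With the tool pointing down it reaches from about 275 to 750 mm from the base axis. Payload 10.2 kg.
Tool frame: the origin (TCP) lies midway between the tips of the shut fingers; the grasp point (between the pads) lies 19 mm behind it; z points along the fingers, y is the direction in which the jaws open and shut (so a half turn about z gives the same grasp; the last joint's range is limited). The gripper opens to 85 mm and grips with 20 to 120 N. Pads are 22 mm wide; open, the fingers measure 114 mm over their backs; the gripper's body (76 mm by 85 mm) begins 54 mm behind the grasp point. The pads swing forward as they close: fully open they stand 13 mm farther back than shut.
Start: joints at [-1.348, 0.313, 1.498, -0, 1.331, -0.223], TCP at [226.358, -473.702, 231.294] pointing down, gripper open.
Joint ranges: [-2.94, 2.94], [-0.97, 2.17], [0.19, 2.56], [-1.23, 4.37], [0.02, 3.11], [-2.88, 2.88]. Speed limits (rad/s): [2.39, 2.39, 3.01, 3.14, 3.14, 3.14].

### API

Orientations are given as a unit quaternion [w, x, y, z].
In Python, from rig import ctrl gives the robot as it stands.
- The arm moves only by the tool carry_out, never from a script. Its argument "plan" is a list of rows, each a list of 3 entries, a list of its own where there are three numbers: the finger opening in mm, from 0 to 85.4, then the shift along the tool's x, y, z in mm, then the turn, a rotation vector about the tool's x, y, z in units of 6 degrees (1.0 is 6 degrees). In form: [[grip, [x, y, z], [ax, ay, az]], ...]. A call has 1 to 20 rows; each row shifts and turns the commanded pose from where the row before left it, along the tool's axes as they then stand; what a row does not reach is not made up. A row lasts 1/12 s, in which the tool goes at most 41.7 mm and 7.16 degrees, less where a joint would pass 70% of its speed; a pose out of reach is approached as far as the arm can. A call with a gripper value outside its range is refused whole. The fingers move at their own pace and stop on an object; "grip_force" is the grip in N (left out, the last holds). Time passes only in rows, so rows that do not move let the fingers close. It gives the time, the measured TCP pose, the force and the opening at its end, in the units of the state.
- ctrl.sense(): the state, without advancing time (a new reading comes with each control period).
- ctrl.capture(name): name is "scene" or "top" or "wrist"; returns a dict with "color" (420x560x3 uint8, blue, green, red), "range_z" (420x560 float32, mm along the optical axis (not along the pixel's ray), 0 where there is no reading), "fx", "fy", "cx", "cy" (pixels), "cam_to_world" (4x4, takes a point from camera to world coordinates); the wrist camera has in their place "tool_from_camera" (4x4, takes a point from camera to tool coordinates, whose origin is the TCP and whose axes are the flange's). Camera axes: x right, y up, looking along -z (the intrinsics and any distortion apply to the point x, -y, -z); pixel columns grow to the right and rows downward; lengths in mm; the calibration is good to about 2 mm. A picture is of the moment at which its call begins: read the wrist's pose just before it.
- ctrl.finish_job(): hands the job in, once; it reports no verdict.
The state is a dict: "time_s": time; "joints": joint angles; "dq": joint speeds; "tau": joint torques, N m; "eef_pos": TCP position; "ee_rot": TCP orientation; "force": force on the tool from outside, world axes, zero at the start; "wrist_torque": the same for the moment, N m; "grip_width": opening from 0.0 (shut) to 1.0 (fully open).
Only numpy, scipy, OpenCV 4.12 (cv2) and the standard library are available. Lean on these libraries where they do the work, as an engineer would, in place of code of your own. Each camera call takes 0.05 s, during which the arm holds its last target.

### The job

Before the fired pots are carried off, pick the stick thermometer up from its firebrick, point its nose at the middle of the bowl's side from about 5 to 10 cm away without touching the pots, keep it steadily aimed there for two seconds, and lay it flat back on the firebrick. Then take the wooden ware carrier by its handle bar, lift it straight up, level and with both pots standing on it, until its board is about 10 cm above the two battens, and finish there, still holding it steady and level in the air. Leave the other things on the table alone.

Things in the scene. Friction and masses are not known exactly. Their poses are not given: they have to be found in the camera images.
- wand: The stick thermometer: a grey plastic bar (145 long x 28 wide x 30 mm high, flat sides) with a black round nose, 22 mm diameter, that sticks out 25 mm at one end; 170 mm over all, about 0.12 kg. Origin: centre of the underside, halfway along the 170 mm. x runs along the stick towards the nose, z is up when it lies on the brick. It measures straight ahead of its nose, along +x.
- wand_nose (a point): Tip of the thermometer's nose, at (85, 0, 15) mm in the thermometer's frame, with the same axes.
- brick: The thin pale firebrick the thermometer lies on: 230 x 114 x 32 mm, fixed. Origin: centre of the underside, on the table; x along its 230 mm, z up; its top is 32 mm above the table.
- carrier: Ware carrier: loose plywood board 260 (x) x 150 (y) x 12 mm, a post at each end, and a handle bar from post to post along x: 20 mm wide (y), 22 mm high, centre line 165 mm above the board's underside, 228 mm free between the posts, which end at 176 mm. 0.4 kg empty. Origin: centre of the board's underside; z up. The two pots stand under the bar, one towards each end.
- rack: The two fixed wooden battens that the carrier stands on, 30 mm high, each 22 x 180 mm, 170 mm apart, parallel to the carrier's y. Origin: midway between them on the table; x points from one batten to the other, z up.
- bowl: The wider, lower of the two pots on the carrier: an open fired-clay bowl, 100 mm across the rim, 60 mm high, 0.19 to 0.31 kg. Origin: centre of its underside, which rests on the board 12 mm above the carrier's underside.
- bowl_mid (a point): The point on the bowl's upright axis 35 mm above its foot: the thermometer is aimed at the wall at this height (the wall is there roughly 45 mm from this point).
- beaker: The narrower, taller pot on the carrier: an open fired-clay beaker, 64 mm across, 85 mm high, 0.10 to 0.18 kg. Origin: centre of its underside.
- tiles: Bystander: stack of three square test tiles, 55 mm wide, 21 mm high. Origin: centre of its underside.
- rib: Bystander: flat dark wooden potter's rib, about 112 x 45 x 8 mm. Origin: underside.
- jar: Bystander: closed glaze jar, 68 mm diameter, 85 mm high. Origin: centre of its underside.
- brush: Bystander: a brush lying on the table, along its x. Origin: on its underside.
- cup: Bystander: white cup without handle, 72 mm across, 80 mm high. Origin: centre of its underside.
- bat: Bystander: round plywood bat, 200 mm diameter, 15 mm thick. Origin: centre of its underside.
- pot: Bystander: fired-clay bowl standing on the round bat, 120 mm across, 75 mm high. Not the bowl on the carrier. Origin: centre of its underside.
- spatula: Bystander: a spatula lying on the table, along its x. Origin: on its underside.
Not all that is in view belongs to the job. Leave any green or purple look-alike of the beaker alone. Leave any blue or red look-alike of the wand alone.

How it is judged (in metres and radians):
On the way, in this order (a step that is already met when the one before it is completed fails the run):
1. held thermometer, off the brick, aims steadily for 1.5 s at bowl_mid: within 18 mm sideways, 20 mm up or down, nose 65 to 190 mm from it; carrier still on its battens (contact force between wand and the fingers above 0.5 N and contact force between wand and brick below 0.05 N and contact force between carrier and rack above 1 N and x of bowl_mid in the frame of wand_nose between 0.065 and 0.19 m and y of bowl_mid in the frame of wand_nose between -0.018 and 0.018 m and z of bowl_mid in the frame of wand_nose between -0.02 and 0.02 m and linear speed of wand below 0.03 m/s and angular speed of wand below 0.2 rad/s), for 1.5 s.
2. the thermometer lies flat and at rest on the firebrick again, let go (contact force between wand and the fingers below 0.05 N and contact force between wand and brick above 0.2 N and angle between wand's own z axis and vertical below 0.12 rad and linear speed of wand below 0.02 m/s), for 0.2 s.
At the end, for the whole second after the job is handed in: Fingers hold the carrier, underside 70-140 mm above the battens' tops, within 60 mm sideways of them, tilt under 5 degrees, under 20 mm/s and 0.1 rad/s, touching no batten; bowl and beaker upright on its board; thermometer flat and still on the firebrick, let go (all of step 2 and contact force between carrier and the fingers above 2 N and contact force between carrier and rack below 0.05 N and z of carrier in the frame of rack between 0.1 and 0.17 m and horizontal distance between carrier and rack below 0.06 m and angle between carrier's own z axis and vertical below 0.087 rad and linear speed of carrier below 0.02 m/s and angular speed of carrier below 0.1 rad/s and x of bowl in the frame of carrier between -0.1 and 0.1 m and y of bowl in the frame of carrier between -0.06 and 0.06 m and z of bowl in the frame of carrier between 0.006 and 0.02 m and angle between each of bowl, beaker's own z axis and vertical below 0.15 rad and x of beaker in the frame of carrier between -0.1 and 0.1 m and y of beaker in the frame of carrier between -0.06 and 0.06 m and z of beaker in the frame of carrier between 0.006 and 0.02 m); the arm keeps its last pose, push and grip.
It fails at once if the carrier is tipped more than 11 degrees (angle between carrier's own z axis and vertical above 0.2 rad).
It fails at once if the thermometer touches a pot (contact force between wand and bowl above 0.3 N or contact force between wand and beaker above 0.3 N).
It fails at once if a bystander is moved by more than 40 mm (distance of any of tiles, rib, jar, brush, cup, bat, pot, spatula from where it was at the start of the episode above 0.04 m).
It also fails if it takes over 59 s, if anything falls off the work surface, if the arm or the gripper's body presses on something with over 40 N, if the wrist force passes 120 N, or if a joint passes its speed limit or range.

## Working session

There is one attempt and no reset: what is moved stays moved. The work goes in short steps, Python scripts to look and compute and a tool call to move; the robot and the scene stay as the last step left them, time stands still between calls to the robot, and variables do not carry over. Pictures are saved under pics/ and viewed, and the job is handed in when it is done.

Besides the shell and the picture viewer there is one more tool, called as name([rows], argument=value, ...), one row to a line, values as JSON. carry_out: Moves the arm, as the interface text tells. Its arguments: {"type":"object","properties":{"plan":{"type":"array"},"grip_force":{"type":"number"}},"required":["plan"]}

```bash
ls; mkdir -p pics; cat > h.py <<'E'
import numpy as np, cv2, pickle
from rig import ctrl
def grab(n,tag):
    s=ctrl.sense(); c=ctrl.capture(n); c['s']=s
    pickle.dump(c,open(f'pics/{tag}.pkl','wb')); cv2.imwrite(f'pics/{tag}.png',c['color']); return c
def load(tag): return pickle.load(open(f'pics/{tag}.pkl','rb'))
E
python3 - <<'E'
from h import *
print(ctrl.sense())
for n in ('scene','top','wrist'):
    c=grab(n,n+'0'); print(n,{k:(v if not hasattr(v,'shape') or v.size<20 else v.shape) for k,v in c.items() if k!='s'})
E
```

```text
pics
{'time_s': 0.0, 'joints': array([-1.34840949e+00,  3.13479842e-01,  1.49843806e+00,  3.72934803e-06,
        1.33098970e+00, -2.23398649e-01]), 'dq': array([ 0.00011062, -0.00114912,  0.0017063 ,  0.00052725, -0.00180617,
       -0.00090073]), 'tau': array([ 6.12608856e-04, -4.12267435e+01, -2.59743547e+01, -1.43635384e-04,
        4.18622454e-03,  3.23391447e-06]), 'eef_pos': array([ 226.29567015, -473.44369543,  230.71943578]), 'ee_rot': array([-6.57470994e-04,  9.75261972e-01,  2.21051246e-01,  2.14364102e-06]), 'force': array([ 1.23867564,  0.1027136 , -0.14879207]), 'wrist_torque': array([-0.02193051, -0.01969444, -0.01610623]), 'grip_width': 1.0003162653045932}
scene {'color': (420, 560, 3), 'range_z': (420, 560), 'fx': 431.20978594376965, 'fy': 431.20978594376965, 'cx': 274.25382506288304, 'cy': 205.8662646117913, 'cam_to_world': array([[ 1.92810313e-01, -5.62710703e-01,  8.03853748e-01,
         1.44131577e+03],
       [ 9.81234739e-01,  1.11909415e-01, -1.57018055e-01,
        -1.53477160e+02],
       [-1.60306228e-03,  8.19043923e-01,  5.73728580e-01,
         7.288563
[... 424 characters left out ...]
0194e+01],
       [-1.06614844e-03,  1.50499885e-01,  9.88609452e-01,
         1.35384878e+03],
       [ 0.00000000e+00,  0.00000000e+00,  0.00000000e+00,
         1.00000000e+00]])}
wrist {'color': (420, 560, 3), 'range_z': (420, 560), 'fx': 320.1848287643279, 'fy': 320.1848287643279, 'cx': 279.15484523853496, 'cy': 209.99427385092855, 'tool_from_camera': array([[-5.31904273e-04,  9.56608011e-01,  2.91377472e-01,
         7.42231728e+01],
       [ 9.99999688e-01,  6.78964070e-04, -4.03594555e-04,
         4.61037764e-01],
       [-5.83916619e-04,  2.91377167e-01, -9.56608073e-01,
        -1.42549180e+02],
       [ 0.00000000e+00,  0.00000000e+00,  0.00000000e+00,
         1.00000000e+00]])}
```

View pics/scene0.png

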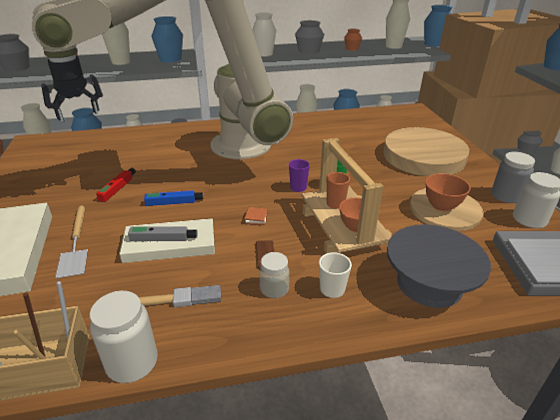

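View pics/top0.png

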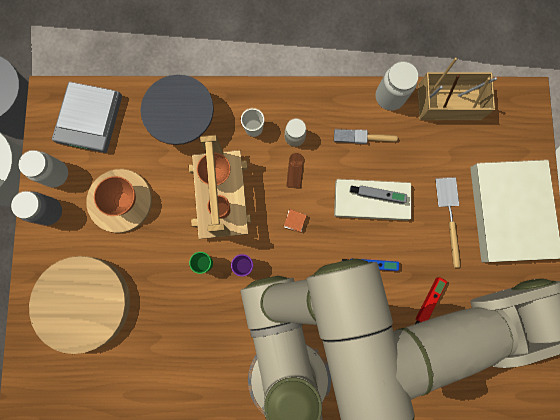

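View pics/wrist0.png

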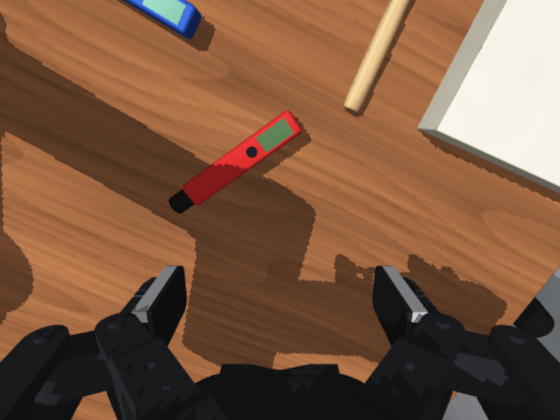

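The grey stick lies on the pale brick at top (378,194), with its black nose at the left (355,189). The blue (375,265) and red (432,300) sticks are look-alikes. The carrier is at top (220,190), with the bowl at (213,168) and the beaker at (219,207). The green (201,263) and purple (242,265) cups are look-alikes. I'll enlarge these areas to confirm.

```bash
python3 - <<'E'
from h import *
c=load('top0')['color']
a=cv2.resize(c[165:235,325:425],None,fx=7,fy=7,interpolation=cv2.INTER_CUBIC)
cv2.imwrite('pics/cropw.png',a)
a=cv2.resize(c[125:250,170:290],None,fx=4.7,fy=4.7,interpolation=cv2.INTER_CUBIC)
cv2.imwrite('pics/cropc.png',a)
E
```

```text
(no output)
```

View pics/cropw.png

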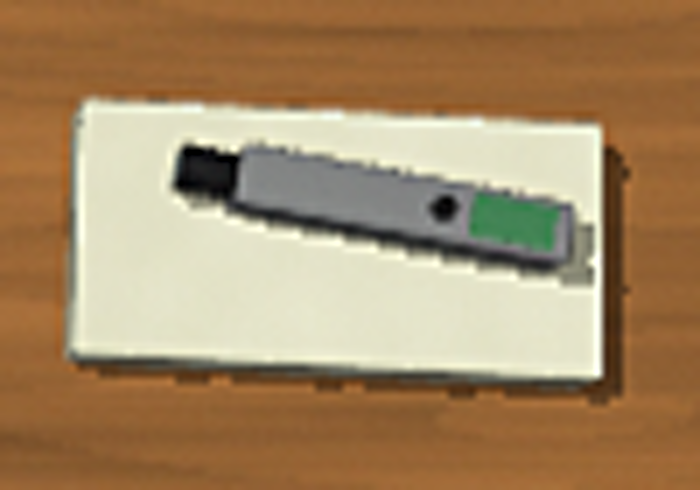

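View pics/cropc.png

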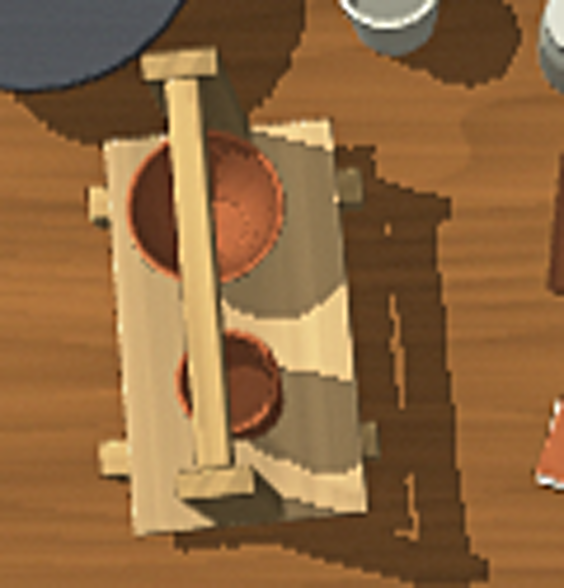

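```bash
cat >> h.py <<'E'
def world(c,cols,rows,R=None):
    z=c['range_z'][rows,cols]; 
    x=(cols-c['cx'])/c['fx']*z; y=(rows-c['cy'])/c['fy']*z
    p=np.stack([x,-y,-z,np.ones_like(z)],-1)
    if 'cam_to_world' in c: T=c['cam_to_world']
    else:
        from scipy.spatial.transform import Rotation as Ro
        s=c['s'];q=s['ee_rot'];M=np.eye(4);M[:3,:3]=Ro.from_quat([q[1],q[2],q[3],q[0]]).as_matrix();M[:3,3]=s['eef_pos'];T=M@c['tool_from_camera']
    return (p@T.T)[...,:3]
def cloud(c):
    r,cc=np.mgrid[0:420,0:560]; P=world(c,cc,r); P[c['range_z']==0]=np.nan; return P
def circ(p):
    A=np.c_[2*p[:,:2],np.ones(len(p))]; s=np.linalg.lstsq(A,(p[:,:2]**2).sum(1),rcond=None)[0]
    return s[:2],np.sqrt(s[2]+s[:2]@s[:2])
E
python3 - <<'E'
from h import *
for n in('top0','scene0'):
    c=load(n);P=cloud(c);hsv=cv2.cvtColor(c['color'],cv2.COLOR_BGR2HSV)
    print(n)
    X,Y,Z=P[...,0],P[...,1],P[...,2]
    # brick & wand region
    if n=='top0': w=np.zeros(Z.shape,bool);w[165:235,325:425]=1
    else: w=np.zeros(Z.shape,bool);w[200:270,110:225]=1
    for lo,hi,nm in((24,40,'brick'),(54,70,'wand')):
        m=w&(Z>lo)&(Z<hi);q=P[m];r=cv2.minAreaRect(q[:,:2].astype(np.float32))
        print(nm,m.sum(),np.median(q[:,2]),r)
    # carrier
    if n=='top0': w=np.zeros(Z.shape,bool);w[125:250,185:255]=1
    else: w=np.zeros(Z.shape,bool);w[125:260,295:395]=1
    for lo,hi,nm in((34,52,'board'),(190,215,'bar/posts')):
        m=w&(Z>lo)&(Z<hi);q=P[m];r=cv2.minAreaRect(q[:,:2].astype(np.float32))
        print(nm,m.sum(),np.median(q[:,2]),r)
    m=w&(hsv[...,0]<13)&(hsv[...,1]>130)&(hsv[...,2]>60)
    for lo,hi,nm in((97,108,'bowlrim'),(119,133,'beakrim')):
        q=P[m&(Z>lo)&(Z<hi)]
        print(nm,len(q),q[:,:2].min(0),q[:,:2].max(0),np.median(q[:,2]),circ(q))
E
```

```text
top0
brick 2197 32.57989362910007 ((536.1311645507812, -254.45721435546875), (230.15744018554688, 115.83674621582031), 86.9284439086914)
wand 499 62.12442424678602 ((547.6800537109375, -264.81243896484375), (170.08212280273438, 29.492990493774414), 80.05133056640625)
board 2643 43.28878840710286 ((591.1475219726562, 215.73666381835938), (193.78465270996094, 361.8284606933594), 86.64856719970703)
bar/posts 897 206.66585405489218 ((548.559326171875, 213.78677368164062), (261.00811767578125, 44.792694091796875), 6.241103649139404)
bowlrim 139 [469.5894027  177.04941387] [659.48035166 273.38690317] 102.00724864872927 (array([582.36706838, 218.42375335]), np.float64(61.75373048576578))
beakrim 75 [468.23117541 173.91889342] [528.7797487  237.01126694] 127.817976448217 (array([497.28089654, 205.53821258]), np.float64(29.498412689339478))
scene0
brick 1785 31.43176263751593 ((536.090576171875, -255.538818359375), (229.81715393066406, 122.6542739868164), 86.2709732055664)
wand 550 60.77992904294297 ((551.543212890625, -265.68780517578125), (168.80845642089844, 30.991859436035156), 78.19371795654297)
board 2140 41.835240571971894 ((360.12164306640625, 280.6249084472656), (290.1734924316406, 699.0715942382812), 64.99298095703125)
bar/posts 819 204.4376294342859 ((550.26220703125, 212.75914001464844), (265.4537658691406, 43.96260452270508), 5.958346366882324)
bowlrim 215 [468.83829198 174.95423442] [657.36137628 246.16248893] 101.23026205891824 (array([560.03848541, 200.93027625]), np.float64(61.84275499063384))
beakrim 136 [466.83077037 173.71486119] [533.0239299  236.34800327] 124.12449091689996 (array([500.32883266, 204.50956332]), np.float64(29.56062469236675))
```

```bash
python3 - <<'E'
from h import *
for n in('top0','scene0'):
    c=load(n);P=cloud(c);hsv=cv2.cvtColor(c['color'],cv2.COLOR_BGR2HSV)
    X,Y,Z=P[...,0],P[...,1],P[...,2]
    w=(X>535)&(X<665)&(Y>150)&(Y<280)&(hsv[...,0]<13)&(hsv[...,1]>130)
    q=P[w&(Z>97)&(Z<108)]; 
    for _ in range(3):
        ce,r=circ(q); d=abs(np.hypot(*(q[:,:2]-ce).T)-r); q=q[d<4]
    print(n,len(q),ce,r)
    q=P[w&(Z>75)&(Z<81)&(Y<210)]; print(circ(q), q[:,:2].min(0))
    m=(X>420)&(X<680)&(Y>195)&(Y<235)&(Z>198)&(Z<212)  # bar
    q=P[m]
    for x0 in range(430,680,20):
        s=q[(abs(q[:,0]-x0)<10)]
        if len(s): print(x0,s[:,1].min().round(),s[:,1].max().round(),np.median(s[:,2]).round(1),len(s))
E
```

```text
top0 128 [610.93210488 225.25039831] 46.729014286477984
(array([612.07744165, 226.92103291]), np.float64(39.88705273082814)) [583.20516924 187.7369319 ]
430 196.0 223.0 206.9 72
450 196.0 213.0 207.4 50
470 195.0 216.0 206.5 56
490 198.0 217.0 206.4 58
510 198.0 220.0 207.1 57
530 201.0 221.0 207.3 55
550 204.0 224.0 207.6 57
570 205.0 227.0 206.4 56
590 208.0 227.0 206.3 56
610 210.0 231.0 207.0 55
630 212.0 231.0 206.6 53
650 215.0 235.0 206.7 56
670 205.0 235.0 206.2 77
scene0 98 [613.58836578 223.39639887] 46.86429861769362
(array([614.12441959, 222.50648093]), np.float64(40.327863881133254)) [573.73079147 180.79139077]
430 195.0 221.0 205.1 35
450 195.0 212.0 205.5 19
470 195.0 213.0 205.7 29
490 196.0 216.0 205.6 35
510 198.0 219.0 205.2 40
530 201.0 219.0 205.2 32
550 202.0 221.0 205.3 39
570 202.0 224.0 205.4 44
590 206.0 227.0 205.2 42
610 207.0 229.0 205.3 47
630 210.0 230.0 205.2 45
650 211.0 234.0 205.0 51
670 204.0 235.0 205.0 85
```

carry_out([
  [85,[0,0,0],[0,0,-1]],
  [85,[0,0,0],[0,0,-1]],
  [85,[0,0,0],[0,0,-1]],
  [85,[0,0,0],[0,0,-1]],
  [85,[0,0,0],[0,0,-1]],
  [85,[0,0,0],[0,0,-1]],
  [85,[0,0,0],[0,0,-1]],
  [85,[0,0,0],[0,0,-1]],
  [85,[0,0,0],[0,0,-1.08]],
  [85,[22,24,4],[0,0,0]],
  [85,[23,26,4],[0,0,0]],
  [85,[23,26,4],[0,0,0]],
  [85,[23,26,4],[0,0,0]],
  [85,[23,26,4],[0,0,0]],
  [85,[23,26,4],[0,0,0]],
  [85,[23,26,4],[0,0,0]],
  [85,[23,26,4],[0,0,0]],
  [85,[23,26,4],[0,0,0]],
  [85,[22,25,4],[0,0,0]],
], grip_force=40)

```text
time_s: 1.73
eef_pos: [520.3, -292.3, 190.9]
ee_rot: [-0.0, 0.766, 0.643, -0.0]
force: [-0.7, -1.0, 0.7]
grip_width: 0.992
```

```bash
cat >> h.py <<'E'
def pose():
    from scipy.spatial.transform import Rotation as Ro
    s=ctrl.sense();q=s['ee_rot'];M=Ro.from_quat([q[1],q[2],q[3],q[0]]).as_matrix()
    print('t',round(s['time_s'],2),'pos',s['eef_pos'].round(1),'yawx',np.degrees(np.arctan2(M[1,0],M[0,0])).round(2),'z',M[:,2].round(3),'F',s['force'].round(1),'T',s['wrist_torque'].round(2),'g',round(s['grip_width']*85.4,1),'j',s['joints'].round(2))
    return s,M
E
python3 - <<'E'
from h import *
pose(); c=grab('wrist','wrist1'); P=cloud(c); X,Y,Z=P[...,0],P[...,1],P[...,2]
near=(abs(X-540)<80)&(abs(Y+262)<130)
for lo,hi in((26,38),(56,70)):
    q=P[near&(Z>lo)&(Z<hi)]; print(len(q),np.median(q[:,2]),cv2.minAreaRect(q[:,:2].astype(np.float32)))
E
```

```text
t 1.73 pos [ 520.3 -292.3  190.9] yawx 80.04 z [-0.  0. -1.] F [-0.7 -1.   0.7] T [-0.03  0.03  0.  ] g 84.7 j [-0.71  0.5   1.33  0.    1.31 -0.53]
24103 31.797408931683833 ((536.6089477539062, -257.2201232910156), (229.4846649169922, 114.41355895996094), 87.17752075195312)
5663 61.653206558748934 ((549.145263671875, -267.5584411621094), (168.3972930908203, 28.15144157409668), 79.25216674804688)
```

View pics/wrist1.png

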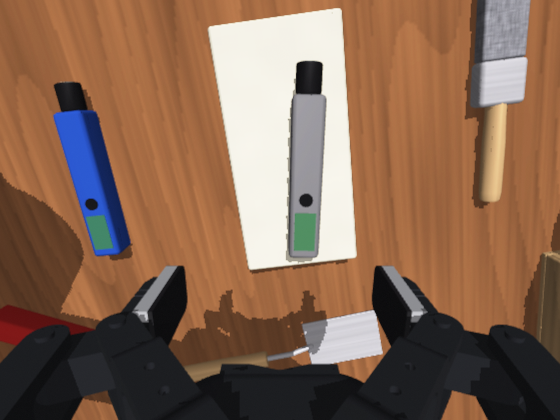

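carry_out([
  [85,[0,0,0],[0,0,0]],
  [85,[0,0,0],[0,0,0]],
])

```text
time_s: 1.95
eef_pos: [518.9, -293.5, 190.9]
ee_rot: [-0.0, 0.766, 0.643, -0.0]
force: [0.0, -0.5, -0.4]
grip_width: 0.996
```

```bash
cat > w.py <<'E'
from h import *
import sys
pose(); c=grab('wrist',sys.argv[1]); P=cloud(c); X,Y,Z=P[...,0],P[...,1],P[...,2]
near=(abs(X-540)<80)&(abs(Y+262)<130)
q=P[near&(Z>56)&(Z<70)]; r=cv2.minAreaRect(q[:,:2].astype(np.float32)); print(len(q),np.median(q[:,2]),r)
q=P[near&(Z>60)&(Z<65)][:,:2]; m=q.mean(0); v=np.linalg.svd(q-m,full_matrices=False)[2][0]; v*=np.sign(v[1]); t=(q-m)@v
print('pca yaw',np.degrees(np.arctan2(v[1],v[0])))
n=np.array([-v[1],v[0]]);b=(q-m)@n
for a in range(-70,80,20):
    k=abs(t-a)<10; print(a,np.round([b[k].min(),b[k].max()],1) if k.any() else '')
print('mid',m, t.min(),t.max(), 'centre', m+v*(t.min()+t.max())/2)
E
python3 w.py wrist2
```

```text
t 1.95 pos [ 518.9 -293.5  190.9] yawx 80.07 z [-0.001  0.    -1.   ] F [ 0.  -0.5 -0.4] T [-0.03 -0.04  0.04] g 85.0 j [-0.71  0.5   1.33 -0.    1.31 -0.54]
5686 61.648979553972566 ((549.0814819335938, -267.5854187011719), (168.35537719726562, 28.098228454589844), 79.25550842285156)
pca yaw 79.21282846279945
-70 [-13.2  13.1]
-50 [-13.3  13.4]
-30 [-13.5  13.1]
-10 [-13.5  13.3]
10 [-13.4  13.3]
30 [-13.4  13.5]
50 [-13.5  13.2]
70 [-12.9  13. ]
mid [ 547.51075866 -274.8529975 ] -76.74583727127643 66.2559259164759 centre [ 546.52910553 -280.00527051]
```

carry_out([
  [85,[0,0,0],[0,0,0.14]],
  [85,[10.5,12.4,10],[0,0,0]],
  [85,[10.5,12.4,20],[0,0,0]],
  [85,[0,0,25],[0,0,0]],
  [85,[0,0,25],[0,0,0]],
  [85,[0,0,25],[0,0,0]],
  [85,[0,0,20],[0,0,0]],
  [85,[0,0,10],[0,0,0]],
  [85,[0,0,10],[0,0,0]],
  [85,[0,0,5],[0,0,0]],
  [85,[0,0,4],[0,0,0]],
  [85,[0,0,0],[0,0,0]],
  [85,[0,0,0],[0,0,0]],
])

```text
time_s: 3.08
eef_pos: [547.6, -278.0, 38.0]
ee_rot: [0.001, 0.771, 0.637, 0.0]
force: [0.5, -0.9, -0.3]
grip_width: 0.997
```

```bash
python3 w.py wrist3
```

```text
t 3.08 pos [ 547.6 -278.    38. ] yawx 79.18 z [ 0.001 -0.001 -1.   ] F [ 0.5 -0.9 -0.3] T [-0.08  0.01 -0.03] g 85.2 j [-0.66  0.71  1.42 -0.    1.02 -0.47]
20299 61.66436418770223 ((548.8375854492188, -255.2171630859375), (105.0079116821289, 112.09207916259766), 30.14656639099121)
pca yaw 79.37316769656968
-70 
-50 [-13.1  13.5]
-30 [-44.   42.1]
-10 [-57.5  55.6]
10 [-13.1  13.3]
30 [-13.6  13.3]
50 [-13.1  13.1]
70 
mid [ 550.98749879 -256.79588804] -59.70763262614481 48.00409819087595 centre [ 549.90836474 -262.54729215]
```

View pics/wrist3.png

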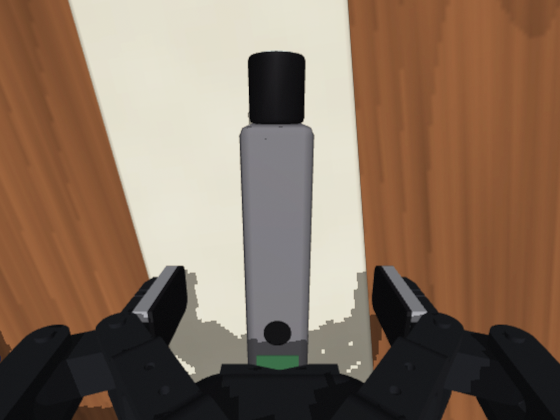

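carry_out([
  [85,[0,0,3],[0,0,0]],
  [85,[0,0,0],[0,0,0]],
  [20,[0,0,0],[0,0,0]],
  [20,[0,0,0],[0,0,0]],
  [20,[0,0,0],[0,0,0]],
  [20,[0,0,0],[0,0,0]],
  [20,[0,0,0],[0,0,0]],
  [20,[0,0,0],[0,0,0]],
  [20,[0,0,0],[0,0,0]],
  [20,[0,0,0],[0,0,0]],
], grip_force=40)

```text
time_s: 3.97
eef_pos: [547.4, -277.8, 34.5]
ee_rot: [0.0, 0.771, 0.637, 0.0]
force: [0.4, -0.1, 1.7]
grip_width: 0.322
```

```bash
python3 w.py wrist4
```

```text
t 3.97 pos [ 547.4 -277.8   34.5] yawx 79.18 z [ 0. -0. -1.] F [ 0.4 -0.1  1.7] T [ 0.03 -0.04 -0.01] g 27.5 j [-0.66  0.71  1.42  0.    1.01 -0.47]
20128 61.65380879617972 ((548.1121215820312, -249.82386779785156), (53.284202575683594, 129.67706298828125), 2.066227912902832)
pca yaw 79.17430750536379
-70 
-50 [-13.3  13.3]
-30 [-13.9  13.7]
-10 [-27.3  27.3]
10 [-13.5  13.4]
30 [-13.3  13.3]
50 [-13.  13.]
70 [0.5 0.5]
mid [ 552.04096644 -255.22216259] -57.76070004582953 64.79430007505488 centre [ 552.70149805 -251.76795062]
```

View pics/wrist4.png

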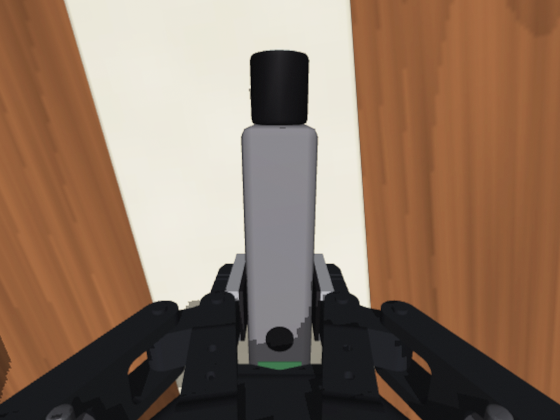

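carry_out([
  [20,[0,0,-4],[0,0,0]],
  [20,[0,0,-10],[0,0,0]],
  [20,[0,0,-15],[0,0,0]],
  [20,[0,0,-15],[0,0,0]],
  [20,[0,0,-12],[0,0,0]],
  [20,[0,0,-4],[0,0,0]],
  [20,[0,0,0],[0,0,0]],
])

```text
time_s: 4.6
eef_pos: [547.6, -278.0, 95.6]
ee_rot: [0.001, 0.771, 0.637, 0.0]
force: [0.1, 0.1, -0.9]
grip_width: 0.321
```

carry_out([
  [20,[10,-1,0],[0,0,0]],
  [20,[20,-2,0],[0,0,0]],
  [20,[25,-3,0],[0,0,0]],
  [20,[25,-3,0],[0,0,0]],
  [20,[25,-3,0],[0,0,0]],
  [20,[25,-3,0],[0,0,0]],
  [20,[25,-3,0],[0,0,0]],
  [20,[25,-3,0],[0,0,0]],
  [20,[25,-3,0],[0,0,0]],
  [20,[25,-3,0],[0,0,0]],
  [20,[20,-2,0],[0,0,0]],
  [20,[10,-1,0],[0,0,0]],
  [20,[0,0,0],[0,0,0]],
  [20,[0,0,0],[0,0,0]],
])

```text
time_s: 5.77
eef_pos: [566.3, -16.7, 93.8]
ee_rot: [-0.0, 0.77, 0.638, -0.0]
force: [0.1, -0.3, -1.4]
grip_width: 0.318
```

```bash
python3 - <<'E'
from h import *
pose(); grab('scene','scene5'); grab('wrist','wrist5')
c=load('scene5')['color']; cv2.imwrite('pics/s5c.png',cv2.resize(c[110:290,200:440],None,fx=3.3,fy=3.3,interpolation=cv2.INTER_CUBIC))
E
```

```text
t 5.77 pos [566.3 -16.7  93.8] yawx 79.23 z [-0.001 -0.    -1.   ] F [ 0.1 -0.3 -1.4] T [-0.01  0.02  0.  ] g 27.1 j [-0.24  0.54  1.54 -0.    1.06 -0.05]
```

View pics/s5c.png

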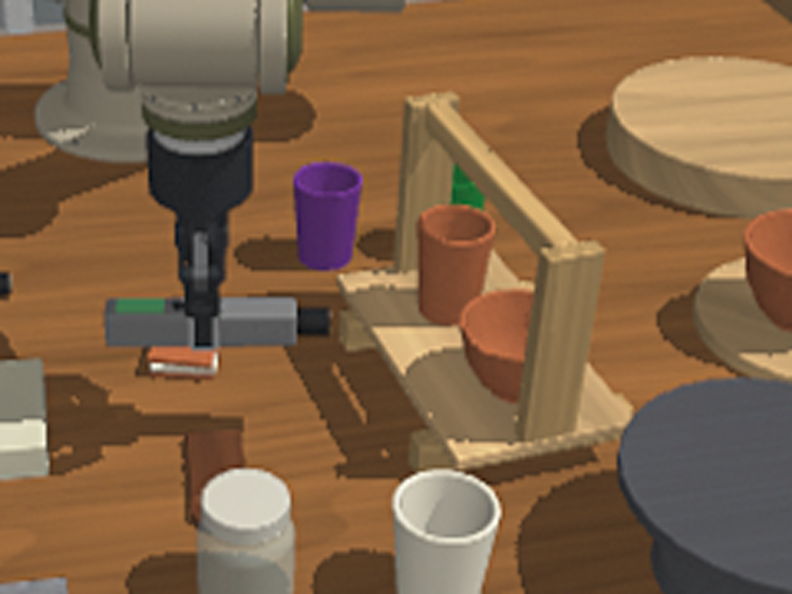

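View pics/wrist5.png

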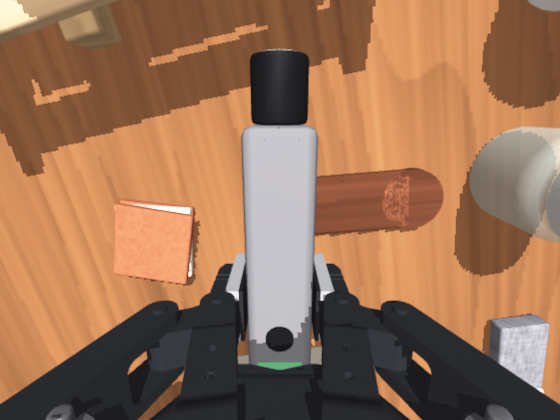

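carry_out([
  [20,[8,0,8],[0,0,0]],
  [20,[10,0,10],[0,0,0]],
  [20,[8,0,8],[0,0,0]],
  [20,[4,0,3],[0,0,0]],
  [20,[0,0,0],[0,0,0]],
  [20,[0,0,0],[0,0,0]],
  [20,[0,0,0],[0,0,0]],
])

```text
time_s: 6.45
eef_pos: [572.4, 12.6, 65.5]
ee_rot: [0.0, 0.771, 0.637, 0.0]
force: [0.2, -0.8, -1.6]
grip_width: 0.319
```

```bash
python3 - <<'E'
from h import *
s,M=pose(); c=grab('scene','scene6'); t=grab('top','top6')
P=cloud(c);X,Y,Z=P[...,0],P[...,1],P[...,2]
# wand top/side points from scene
for nm,cc in(('scene',c),('top',t)):
    P=cloud(cc);X,Y,Z=P[...,0],P[...,1],P[...,2]
    q=P[(X>560)&(X<625)&(Y>40)&(Y<130)&(Z>55)&(Z<110)]
    print(nm,len(q),q.min(0),q.max(0))
    for y in range(45,125,10):
        k=q[abs(q[:,1]-y)<5]
        if len(k): print(y,k[:,0].min().round(1),k[:,0].max().round(1),k[:,2].min().round(1),k[:,2].max().round(1))
b=np.array([612,225,77.]); nose=s['eef_pos']+M@np.array([95,0,-12.5]); print('rel',M.T@(b-nose))
for n,cc in(('s6c',c),('t6c',t)):
    r=cc['color'][110:290,200:440] if n=='s6c' else cc['color'][110:260,160:360]
    cv2.imwrite(f'pics/{n}.png',cv2.resize(r,None,fx=3.3,fy=3.3,interpolation=cv2.INTER_CUBIC))
E
```

```text
t 6.45 pos [572.4  12.6  65.5] yawx 79.18 z [ 0. -0. -1.] F [ 0.2 -0.8 -1.6] T [-0.04 -0.04 -0.03] g 27.3 j [-0.18  0.59  1.54 -0.    1.01  0.01]
scene 329 [566.83868803  40.02633711  61.87977597] [601.12878279 107.25498224  95.61980161]
45 566.8 596.8 63.3 95.6
55 571.4 598.7 64.4 95.0
65 569.8 600.3 63.0 94.7
75 574.6 600.7 61.9 94.4
85 575.4 598.5 68.0 92.9
95 584.4 600.3 67.9 89.5
105 587.1 601.1 73.2 90.7
top 16 [580.18521167 100.32021907  75.47705664] [596.75971953 107.16579613  96.87661047]
105 580.2 596.8 75.5 96.9
rel [121.01900331  -0.98112038   1.01767571]
```

View pics/s6c.png

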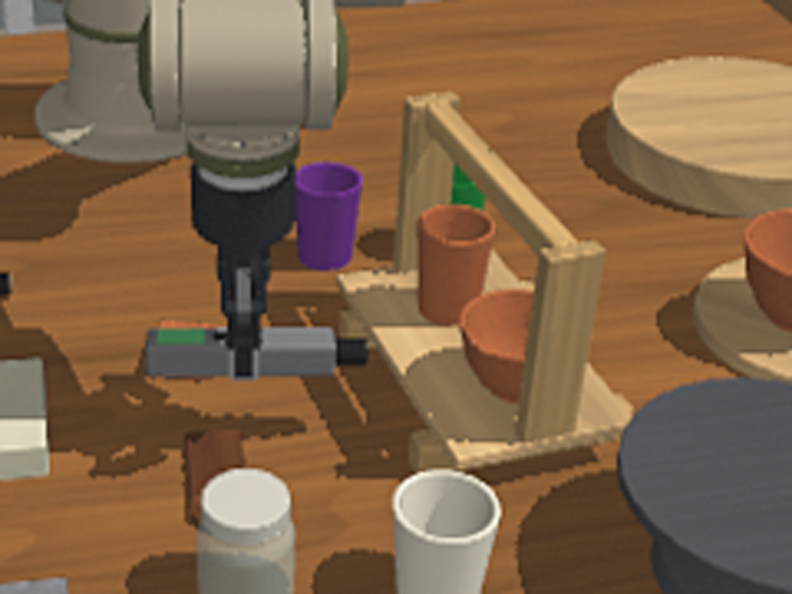

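View pics/t6c.png

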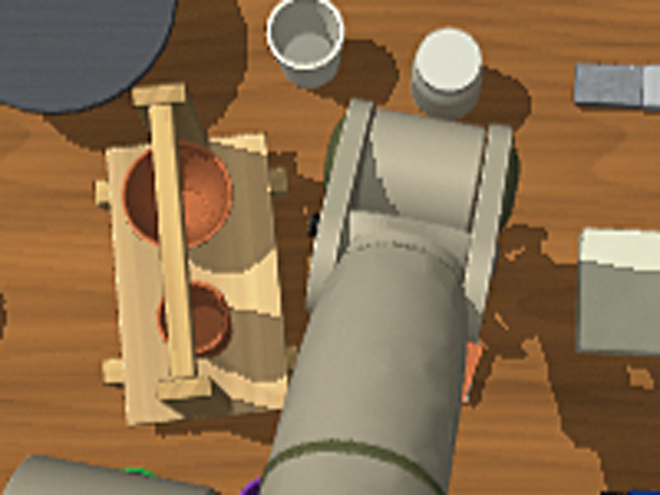

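carry_out([
  [20,[0,0,0],[0,0,0]],
  [20,[0,0,0],[0,0,0]],
  [20,[0,0,0],[0,0,0]],
  [20,[0,0,0],[0,0,0]],
  [20,[0,0,0],[0,0,0]],
  [20,[0,0,0],[0,0,0]],
  [20,[0,0,0],[0,0,0]],
  [20,[0,0,0],[0,0,0]],
  [20,[0,0,0],[0,0,0]],
  [20,[0,0,0],[0,0,0]],
  [20,[0,0,0],[0,0,0]],
  [20,[0,0,0],[0,0,0]],
  [20,[0,0,0],[0,0,0]],
  [20,[0,0,0],[0,0,0]],
  [20,[0,0,0],[0,0,0]],
  [20,[0,0,0],[0,0,0]],
  [20,[0,0,0],[0,0,0]],
  [20,[0,0,0],[0,0,0]],
  [20,[0,0,0],[0,0,0]],
  [20,[0,0,0],[0,0,0]],
])

```text
time_s: 8.22
eef_pos: [572.2, 12.8, 65.3]
ee_rot: [-0.0, 0.771, 0.637, 0.0]
force: [0.2, -0.4, -0.9]
grip_width: 0.32
```

carry_out([
  [20,[0,0,0],[0,0,0]],
  [20,[0,0,0],[0,0,0]],
  [20,[0,0,0],[0,0,0]],
  [20,[0,0,0],[0,0,0]],
  [20,[0,0,0],[0,0,0]],
  [20,[0,0,0],[0,0,0]],
  [20,[0,0,0],[0,0,0]],
  [20,[0,0,0],[0,0,0]],
  [20,[0,0,0],[0,0,0]],
  [20,[0,0,0],[0,0,0]],
  [20,[0,0,0],[0,0,0]],
  [20,[0,0,0],[0,0,0]],
])

```text
time_s: 9.22
eef_pos: [572.2, 12.8, 65.3]
ee_rot: [-0.0, 0.771, 0.637, 0.0]
force: [0.4, 0.4, -1.2]
grip_width: 0.319
```

```bash
python3 - <<'E'
from h import *
s,M=pose(); d=np.array([547.4,-277.8,0])-s['eef_pos']; print(M.T@d)
E
```

```text
t 9.22 pos [572.2  12.8  65.3] yawx 79.18 z [-0.  0. -1.] F [ 0.4  0.4 -1.2] T [-0.01  0.04  0.01] g 27.2 j [-0.18  0.59  1.54  0.    1.01  0.01]
[-290.05799102   30.14443897   65.28498963]
```

carry_out([
  [20,[0,0,-8],[0,0,0]],
  [20,[0,0,-15],[0,0,0]],
  [20,[-10,1,-12],[0,0,0]],
  [20,[-20,2,0],[0,0,0]],
  [20,[-28,3,0],[0,0,0]],
  [20,[-28,3,0],[0,0,0]],
  [20,[-28,3,0],[0,0,0]],
  [20,[-28,3,0],[0,0,0]],
  [20,[-28,3,0],[0,0,0]],
  [20,[-28,3,0],[0,0,0]],
  [20,[-28,3,0],[0,0,0]],
  [20,[-28,3,0],[0,0,0]],
  [20,[-20,2,0],[0,0,0]],
  [20,[-11,1,0],[0,0,0]],
  [20,[-5,0,0],[0,0,0]],
  [20,[0,0,0],[0,0,0]],
  [20,[0,0,0],[0,0,0]],
])

```text
time_s: 10.63
eef_pos: [547.3, -276.9, 100.5]
ee_rot: [-0.0, 0.77, 0.638, 0.0]
force: [-0.1, -0.1, -0.7]
grip_width: 0.316
```

```bash
python3 - <<'E'
from h import *
s,M=pose(); d=np.array([547.4,-277.8,34.5])-s['eef_pos']; print(M.T@d)
E
```

```text
t 10.63 pos [ 547.3 -276.9  100.5] yawx 79.21 z [-0.  0. -1.] F [-0.1 -0.1 -0.7] T [ 0.02 -0.   -0.04] g 27.0 j [-0.66  0.63  1.37  0.    1.14 -0.47]
[-0.85430604  0.24041573 65.95952862]
```

carry_out([
  [20,[-1,0,10],[0,0,0]],
  [20,[0,0,18],[0,0,0]],
  [20,[0,0,15],[0,0,0]],
  [20,[0,0,10],[0,0,0]],
  [20,[0,0,5],[0,0,0]],
  [20,[0,0,3],[0,0,0]],
  [20,[0,0,2],[0,0,0]],
  [20,[0,0,2],[0,0,0]],
  [20,[0,0,0.6],[0,0,0]],
  [20,[0,0,0],[0,0,0]],
  [20,[0,0,0],[0,0,0]],
])

```text
time_s: 11.55
eef_pos: [547.2, -278.8, 35.1]
ee_rot: [0.0, 0.771, 0.637, 0.0]
force: [0.5, -0.1, -1.0]
grip_width: 0.324
```

```bash
python3 w.py wrist7|head -2
```

```text
t 11.55 pos [ 547.2 -278.8   35.1] yawx 79.18 z [ 0.001 -0.    -1.   ] F [ 0.5 -0.1 -1. ] T [ 0.01  0.02 -0.02] g 27.6 j [-0.66  0.71  1.42  0.    1.01 -0.47]
20433 62.20864095845086 ((548.0932006835938, -251.06741333007812), (53.11466979980469, 130.35198974609375), 1.968790054321289)
```

carry_out([
  [20,[0,0,0.6],[0,0,0]],
  [20,[0,0,0.2],[0,0,0]],
  [32,[0,0,0],[0,0,0]],
  [40,[0,0,0],[0,0,0]],
  [85,[0,0,0],[0,0,0]],
  [85,[0,0,0],[0,0,0]],
  [85,[0,0,0],[0,0,0]],
  [85,[0,0,0],[0,0,0]],
  [85,[0,0,0],[0,0,0]],
  [85,[0,0,0],[0,0,0]],
  [85,[0,0,-5],[0,0,0]],
  [85,[0,0,-15],[0,0,0]],
  [85,[0,0,-25],[0,0,0]],
  [85,[0,0,-30],[0,0,0]],
  [85,[0,0,-30],[0,0,0]],
  [85,[0,0,-30],[0,0,0]],
  [85,[0,0,-30],[0,0,0]],
  [85,[0,0,0],[0,0,0]],
])

```text
time_s: 13.1
eef_pos: [548.8, -279.9, 205.9]
ee_rot: [0.005, 0.771, 0.637, 0.001]
force: [0.3, -0.3, 1.7]
grip_width: 0.996
```

```bash
python3 w.py wrist8
```

```text
t 13.1 pos [ 548.8 -279.9  205.9] yawx 79.19 z [ 0.009 -0.007 -1.   ] F [ 0.3 -0.3  1.7] T [-0.01  0.02 -0.03] g 85.1 j [-0.66  0.53  1.25  0.    1.35 -0.47]
4874 61.64052427502338 ((549.7905883789062, -268.8080139160156), (168.61630249023438, 28.021888732910156), 79.18633270263672)
pca yaw 79.25059231040042
-70 [-12.5  13.3]
-50 [-13.2  13. ]
-30 [-13.2  12.7]
-10 [-13.   13.1]
10 [-12.8  13. ]
30 [-13.5  13.4]
50 [-13.3  13.2]
70 [-13.2  12.8]
mid [ 548.27589986 -276.35995146] -76.61575096280309 66.76029514815302 centre [ 547.35681021 -281.20120921]
```

View pics/wrist8.png

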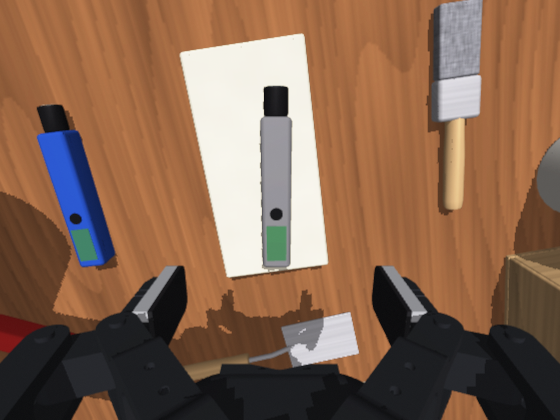

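carry_out([
  [85,[0,0,-8],[0,0,1]],
  [85,[0,0,-8],[0,0,1]],
  [85,[0,0,-8],[0,0,1]],
  [85,[0,0,-8],[0,0,1]],
  [85,[0,0,-8],[0,0,1]],
  [85,[0,0,-8],[0,0,1]],
  [85,[0,0,-8],[0,0,1]],
  [85,[0,0,-8],[0,0,1]],
  [85,[0,0,-8],[0,0,1]],
  [85,[0,0,-8],[0,0,1]],
  [85,[0,0,-8],[0,0,1]],
  [85,[0,0,-8],[0,0,1.17]],
  [85,[0,0,0],[0,0,0]],
])

```text
time_s: 14.23
eef_pos: [547.2, -278.8, 295.4]
ee_rot: [0.0, 0.999, 0.052, 0.0]
force: [-0.0, -0.1, -0.3]
grip_width: 0.997
```

carry_out([
  [85,[2,-15,0],[0,0,0]],
  [85,[4,-30,0],[0,0,0]],
  [85,[4,-30,0],[0,0,0]],
  [85,[4,-30,0],[0,0,0]],
  [85,[4,-30,0],[0,0,0]],
  [85,[4,-30,0],[0,0,0]],
  [85,[4,-30,0],[0,0,0]],
  [85,[4,-30,0],[0,0,0]],
  [85,[4,-30,0],[0,0,0]],
  [85,[4,-30,0],[0,0,0]],
  [85,[4,-30,0],[0,0,0]],
  [85,[4,-30,0],[0,0,0]],
  [85,[4,-30,0],[0,0,0]],
  [85,[4,-30,0],[0,0,0]],
  [85,[4,-30,0],[0,0,0]],
  [85,[4,-30,0],[0,0,0]],
  [85,[2,-20,0],[0,0,0]],
  [85,[0,-5,0],[0,0,0]],
  [85,[0,0,0],[0,0,0]],
  [85,[0,0,0],[0,0,0]],
])

```text
time_s: 15.9
eef_pos: [557.8, 215.0, 294.3]
ee_rot: [0.0, 0.999, 0.055, -0.001]
force: [-0.2, 0.5, 0.5]
grip_width: 0.994
```

```bash
cat > b.py <<'E'
from h import *
import sys
s,M=pose(); c=grab('wrist',sys.argv[1]); P=cloud(c); X,Y,Z=P[...,0],P[...,1],P[...,2]
q=P[(X>440)&(X<665)&(abs(Y-214)<45)&(Z>195)&(Z<212)]
xs=[];ys=[]
for x0 in range(430,690,20):
    k=q[abs(q[:,0]-x0)<10]
    if len(k)>20:
        a,b=k[:,1].min(),k[:,1].max(); print(x0,a.round(1),b.round(1),np.median(k[:,2]).round(1)); xs.append(x0);ys.append((a+b)/2)
p=np.polyfit(xs,ys,1); print('yaw',np.degrees(np.arctan(p[0])),'y@559',np.polyval(p,559))
E
python3 b.py wrist9
```

```text
t 15.9 pos [557.8 215.  294.3] yawx 6.26 z [-0.001 -0.001 -1.   ] F [-0.2  0.5  0.5] T [0.03 0.03 0.  ] g 84.9 j [ 0.17  0.45  1.14 -0.    1.55  1.63]
450 189.7 211.6 205.6
470 191.9 213.5 205.6
490 194.3 215.5 205.7
510 195.9 217.6 205.6
530 198.4 219.6 205.6
550 199.9 221.6 205.7
570 202.6 223.6 205.6
590 204.2 225.6 205.6
610 206.8 227.7 205.7
630 208.5 230.4 205.6
650 211.1 232.4 205.6
670 203.5 244.9 205.0
yaw 6.033407254822248 y@559 212.01528082294305
```

View pics/wrist9.png

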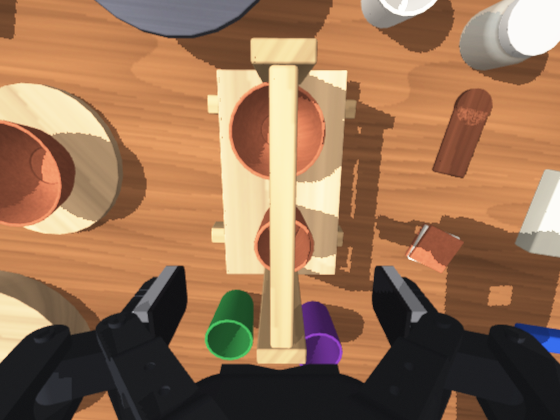

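carry_out([
  [85,[1,2.8,8],[0,0,0]],
  [85,[0,0,16],[0,0,0]],
  [85,[0,0,20],[0,0,0]],
  [85,[0,0,20],[0,0,0]],
  [85,[0,0,20],[0,0,0]],
  [85,[0,0,16],[0,0,0]],
  [85,[0,0,10],[0,0,0]],
  [85,[0,0,6],[0,0,0]],
  [85,[0,0,2],[0,0,0]],
  [85,[0,0,0],[0,0,0]],
  [85,[0,0,0],[0,0,0]],
])

```text
time_s: 16.87
eef_pos: [559.8, 212.6, 177.7]
ee_rot: [-0.0, 0.999, 0.054, 0.001]
force: [-0.6, -0.4, -0.2]
grip_width: 0.995
```

```bash
python3 b.py wrist10; python3 - <<'E'
from h import *
c=grab('scene','scene10')['color']
cv2.imwrite('pics/s10c.png',cv2.resize(c[60:290,230:440],None,fx=2.6,fy=2.6,interpolation=cv2.INTER_CUBIC))
E
```

```text
t 16.87 pos [559.8 212.6 177.7] yawx 6.16 z [ 0.001  0.    -1.   ] F [-0.6 -0.4 -0.2] T [-0.03 -0.02  0.05] g 85.0 j [ 0.17  0.52  1.34 -0.    1.28  1.63]
530 198.8 220.0 205.7
550 169.0 255.2 205.7
570 169.0 259.0 205.7
590 204.5 226.4 205.8
610 206.6 228.4 205.7
630 208.8 230.4 205.8
650 210.7 232.7 205.7
670 202.8 245.1 205.0
yaw 5.73873556369352 y@559 212.58569438531515
```

View pics/wrist10.png

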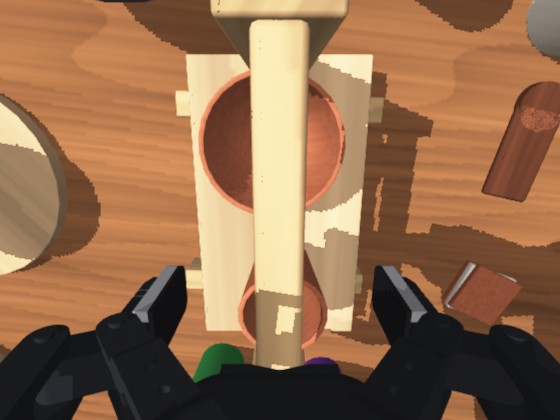

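View pics/s10c.png

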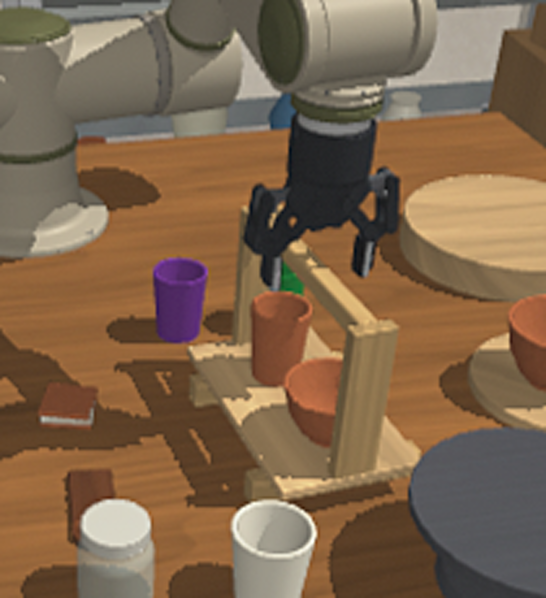

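carry_out([
  [85,[0,0,2],[0,0,0]],
  [60,[0,0,0],[0,0,0]],
  [40,[0,0,0],[0,0,0]],
  [10,[0,0,0],[0,0,0]],
  [10,[0,0,0],[0,0,0]],
  [10,[0,0,0],[0,0,0]],
  [10,[0,0,0],[0,0,0]],
  [10,[0,0,0],[0,0,0]],
  [10,[0,0,0],[0,0,0]],
  [10,[0,0,0],[0,0,0]],
], grip_force=90)

```text
time_s: 17.8
eef_pos: [559.5, 212.9, 175.2]
ee_rot: [-0.0, 0.999, 0.054, 0.0]
force: [-1.2, 1.6, 3.6]
grip_width: 0.219
```

```bash
python3 b.py wrist11|sed -n '1p;$p'
```

```text
t 17.8 pos [559.5 212.9 175.2] yawx 6.17 z [ 0.  0. -1.] F [-1.2  1.6  3.6] T [ 0.28  0.2  -0.06] g 18.7 j [0.17 0.52 1.34 0.   1.28 1.63]
yaw 5.9920407984620105 y@559 212.34595365257508
```

View pics/wrist11.png

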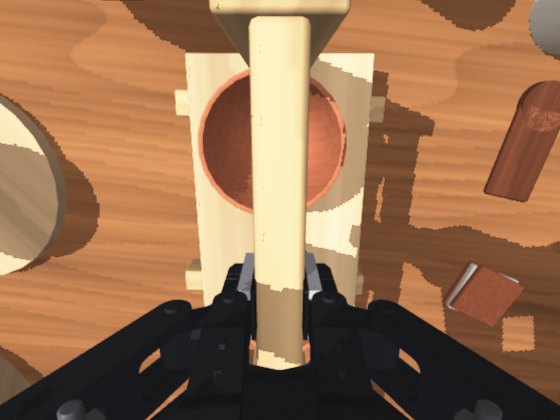

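Gripped at 18.7 mm. I'll make a gentle test lift and check the tilt and load.

carry_out([
  [10,[0,0,-1],[0,0,0]],
  [10,[0,0,-2],[0,0,0]],
  [10,[0,0,-3],[0,0,0]],
  [10,[0,0,-3],[0,0,0]],
  [10,[0,0,-3],[0,0,0]],
  [10,[0,0,-2],[0,0,0]],
  [10,[0,0,-1],[0,0,0]],
  [10,[0,0,0],[0,0,0]],
  [10,[0,0,0],[0,0,0]],
])

```text
time_s: 18.6
eef_pos: [559.3, 212.7, 189.8]
ee_rot: [0.0, 0.999, 0.054, -0.0]
force: [0.5, 0.2, -7.3]
grip_width: 0.221
```

```bash
cat > t.py <<'E'
from h import *
import sys
s,M=pose(); c=grab('wrist',sys.argv[1]); P=cloud(c); X,Y,Z=P[...,0],P[...,1],P[...,2]
zb=s['eef_pos'][2]-176+206
q=P[(X>575)&(X<655)&(abs(Y-214-(X-559)*.106)<8)&(abs(Z-zb)<15)]
A=np.c_[q[:,:2]-q[:,:2].mean(0),np.ones(len(q))]; k=np.linalg.lstsq(A,q[:,2],rcond=None)[0]; print('bar slope deg',np.degrees(k[:2]),k[2],len(q))
zb=s['eef_pos'][2]-176+42
q=P[(X>440)&(X<690)&(abs(Y-214)<85)&(abs(Z-zb)<7)]
A=np.c_[q[:,:2]-q[:,:2].mean(0),np.ones(len(q))]; k=np.linalg.lstsq(A,q[:,2],rcond=None)[0]; print('board slope deg',np.degrees(k[:2]),k[2],len(q))
E
python3 t.py wrist12; python3 - <<'E'
from h import *
c=grab('scene','scene12')['color']
cv2.imwrite('pics/s12c.png',cv2.resize(c[60:290,230:440],None,fx=2.6,fy=2.6,interpolation=cv2.INTER_CUBIC))
E
```

```text
t 18.6 pos [559.3 212.7 189.8] yawx 6.16 z [-0. -0. -1.] F [ 0.5  0.2 -7.3] T [-0.03 -0.07 -0.02] g 18.9 j [ 0.17  0.51  1.32 -0.    1.31  1.63]
bar slope deg [ 0.29729212 -2.64602873] 220.39367910464526 10367
board slope deg [-0.00416608 -0.03168343] 56.424141026710856 16624
```

View pics/s12c.png

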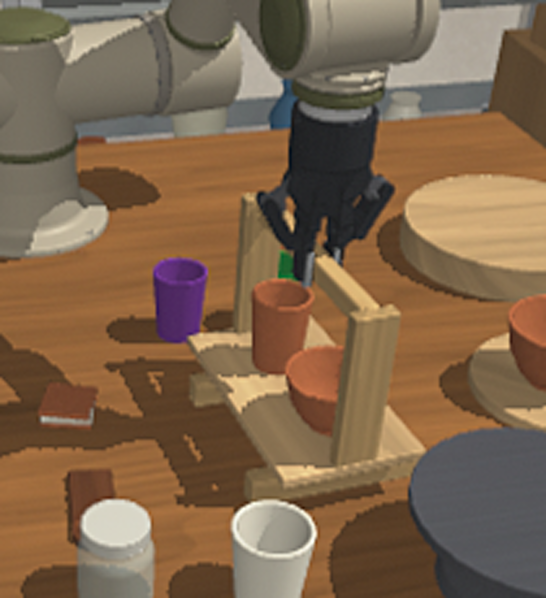

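carry_out([
  [10,[0,0,-2],[0,0,0]],
  [10,[0,0,-4],[0,0,0]],
  [10,[0,0,-6],[0,0,0]],
  [10,[0,0,-8],[0,0,0]],
  [10,[0,0,-8],[0,0,0]],
  [10,[0,0,-8],[0,0,0]],
  [10,[0,0,-8],[0,0,0]],
  [10,[0,0,-8],[0,0,0]],
  [10,[0,0,-8],[0,0,0]],
  [10,[0,0,-8],[0,0,0]],
  [10,[0,0,-6],[0,0,0]],
  [10,[0,0,-5],[0,0,0]],
  [10,[0,0,-4],[0,0,0]],
  [10,[0,0,-2],[0,0,0]],
  [10,[0,0,0],[0,0,0]],
  [10,[0,0,0],[0,0,0]],
  [10,[0,0,0],[0,0,0]],
  [10,[0,0,0],[0,0,0]],
  [10,[0,0,0],[0,0,0]],
  [10,[0,0,0],[0,0,0]],
])

```text
time_s: 20.37
eef_pos: [559.4, 212.7, 274.8]
ee_rot: [0.0, 0.999, 0.054, -0.0]
force: [0.1, -0.4, -6.5]
grip_width: 0.218
```

```bash
python3 t.py wrist13; python3 - <<'E'
from h import *
c=grab('scene','scene13'); P=cloud(c);X,Y,Z=P[...,0],P[...,1],P[...,2]
q=P[(X>480)&(X<620)&(Y>-400)&(Y<-150)&(Z>56)&(Z<70)];print('wand',np.median(q[:,2]),cv2.minAreaRect(q[:,:2].astype(np.float32)))
q=P[(X>480)&(X<650)&(Y>120)&(Y<190)&(abs(Z-142)<8)];print('board z',np.median(q[:,2]),len(q))
E
```

```text
t 20.37 pos [559.4 212.7 274.8] yawx 6.16 z [-0. -0. -1.] F [ 0.1 -0.4 -6.5] T [-0.04 -0.04  0.  ] g 18.6 j [0.17 0.46 1.18 0.   1.5  1.63]
bar slope deg [ 0.29005032 -2.65860632] 305.3207862362148 10367
board slope deg [-0.0126841  -0.02430994] 141.3402962062318 16657
wand 60.88092933406335 ((549.1175537109375, -267.4824523925781), (167.6764373779297, 33.17918395996094), 78.54157257080078)
board z 141.24441110776246 778
```

View pics/scene13.png

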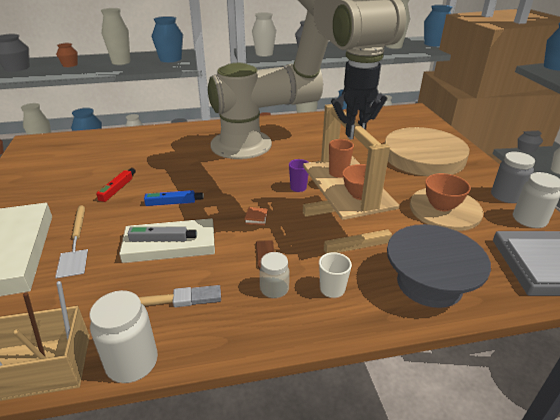

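View pics/wrist13.png

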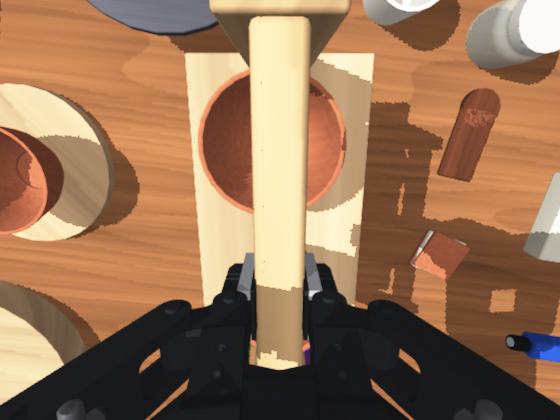

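The carrier hangs level and free of the battens: its board top is at 141 mm, so the underside is about 99 mm above them. Both pots are upright, and the wand lies flat on the brick. I'm handing it in.

```bash
python3 -c "
from h import *
print(ctrl.finish_job())"
```

```text
the job is handed in; nothing more can be done
None
```

I did the whole job in about 20 s of robot time and handed it in; the system gave no verdict.

- **Thermometer:** I picked up the grey stick and aimed its nose at the middle of the bowl's side. The nose was about 121 mm from the bowl's axis, so about 75 mm from the wall, and the computed aim error was about 1 mm sideways and 1 mm in height. I held it there for over 2.7 s, then laid it back on the firebrick. It lies flat there, released, within about 2 mm of where it started.
- **Carrier:** I took it by the handle bar near its balance point and lifted it straight up. The last check showed its underside about 99 mm above the battens and the board level to within 0.1°. The load was steady at about 7 N, and the wrist torque was almost zero. Both pots were standing, and the other things on the table looked undisturbed.

**Disagreements:**
- A slope fit on the bar's top face gave −2.7° across its narrow width, against about 0° for the board. It was the same right after the first lift and at full height. I put this down to the fit on a narrow strip and trusted the board.
- In the aim pose, the scene camera put the stick 1 to 2 mm higher than the computed height. That is within its calibration and well inside the tolerance.

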